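# Snap the grease coupler onto the tilted nipple and hold it pressed

## Task

Take the tall brass grease coupler out of the parts tray and press it squarely onto the tilted grease nipple on the linear axis until it snaps on. Keep pushing along the nipple until the sprung nipple has sunk well past half of its 8 mm stroke, and finish like that: still gripping the coupler and holding the nipple pressed in. Leave the other brass parts where they are.

Things in the scene. Friction and masses are not known exactly. Their poses are not given: they have to be found in the camera images.
- coupler: Grease coupler: tallest brass part in the tray, round, 90 mm tall, 0.32 kg, mouth down. Origin at the centre of its mouth (underside), z up its axis. Collar 35 mm diameter for z 0-34 mm; plain neck 24 mm diameter for z 36-81 mm (grip here); 27 mm rim on top. The mouth is 23 mm wide, narrowing within 8 mm to a 15 mm bore with a flat end 24 mm above the mouth and a locking groove at 10-17 mm.
- coupler_seat (a point): The flat end of the coupler's bore, on its axis, 24 mm above its mouth; axes as the coupler's. It rests on the nipple's tip when the coupler is fully on.
- nipple_tip (a point): Tip of the grease nipple, a greasy steel pin 13 mm in diameter standing 36 mm out of a 28 mm boss on the carriage, about 0.12 m above the bench. z points outward along the pin, 30 degrees from vertical, leaning to the axis unit's front (its -x). The last 5 mm taper to 7 mm. Four sprung balls 11 mm below the tip, 18 mm across, snap into the coupler's groove at a push of 7 to 13 N. Sinks with the nipple.
- nipple (a joint): How far the sprung nipple is pushed into its boss along its axis: 0 at rest, 0.008 m at the stop. The spring takes 10 N to start moving and 1 N more per mm (14 N at 4 mm, 18 N at the stop), and pushes the nipple back out when let go.
- axis: Linear axis unit fixed to the bench: an aluminium profile 256 mm long (x) and 86 mm wide (y) with a rail and a steel carriage 100 x 74 mm, top at 72 mm, in its middle; a black motor stub at the far end (+x). Origin at the centre of its underside; front end is -x.
- tray: Aluminium parts tray on four black posts, 180 mm (x) by 250 mm (y), fixed. Origin on the bench below its centre; its floor is 45 mm above the bench, its rim 58 mm. Four upright brass parts stand in it in two rows, 80 mm apart along x and 120 mm along y (each give or take 6 mm), in any order.
- connector_a: Ribbed brass hose connector, 24 mm diameter, 56 mm tall, upright in the tray; leave it. Origin at its underside.
- connector_b: Another, equal, ribbed connector, upright in the tray; leave it. Origin at its underside.
- bush: Low flanged brass bush, flange 40 mm, barrel 28 mm, 34 mm tall, in the tray; leave it. Origin at its underside.

How it is judged (in metres and radians):
On the way:
1. the coupler has snapped squarely onto the nipple (distance between coupler_seat and nipple_tip below 0.003 m and angle between the z axis of coupler and the z axis of nipple_tip, either way round below 0.12 rad), for 0.04 s.
At the end, for the whole second after the job is handed in: The coupler is fully on the nipple (seat within 3 mm of the nipple's tip, axes within 0.12 rad), the nipple is pushed in by more than 4 mm, and the fingers still grip the coupler (over 2 N) (all of step 1 and value of joint nipple above 0.004 m and contact force between the fingers and coupler above 2 N); the arm keeps its last pose, push and grip.
It fails at once if another part was moved by more than 30 mm or knocked over (distance of any of connector_a, connector_b, bush from where it was at the start of the episode above 0.03 m or angle between any of connector_a, connector_b, bush's own z axis and vertical above 0.6 rad).
It also fails if it takes over 32 s, if anything falls off the work surface, if the arm or the gripper's body presses on something with over 40 N, if the wrist force passes 120 N, or if a joint passes its speed limit or range.

## Robot

A 7-joint arm with a two-finger parallel gripper is mounted at the origin on the work surface. World frame = base frame: x ahead of the robot, y to its left, z up, the work surface at z = 0. Lengths are in mm, angles in rad, forces in N, time in s.
With the tool pointing down it reaches from about 425 to 875 mm from the base axis. Payload 8.4 kg.
Tool frame: the origin (TCP) lies midway between the tips of the shut fingers; the grasp point (between the pads) lies 19 mm behind it; z points along the fingers, y is the line along which they close (so a half turn about z gives the same grasp; the last joint's range is limited). The gripper opens to 87 mm and grips with 3 to 60 N. Pads are 19 mm wide; open, the fingers measure 117 mm over their backs; the gripper's body (75 mm by 190 mm) begins 51 mm behind the grasp point.
Start: joints at [1.063, 0.333, 0.04, 1.465, -0.013, 1.343, -0.059], TCP at [258.355, -596.418, 185.546] pointing down, gripper open.
Joint ranges: [-2.58, 2.58], [-0.38, 2.09], [-1.3, 1.39], [0.25, 2.4], [-1.5, 4.64], [0.08, 2.09], [-2.65, 2.65]. Speed limits (rad/s): [2.22, 2.22, 2.79, 2.79, 3.14, 3.14, 3.14].

## Interface

Orientations are given as [roll, pitch, yaw] about the fixed x, y, z axes, in that order (R = Rz(yaw) Ry(pitch) Rx(roll)).
In Python, from plant import manip gives the robot as it stands. The module is installed in compiled form; this text tells all that it offers.
- The arm moves only by the tool apply_moves, never from a script. Its argument "plan" is text: rows parted by semicolons, each of 6 numbers parted by spaces: the shift along the tool's x, y, z in m, then the turn, a rotation vector about the tool's x, y, z in rad. In form: dx dy dz ax ay az; .... A call has 1 to 12 rows; each row shifts and turns the commanded pose from where the row before left it, along the tool's axes as they then stand; what a row does not reach is not made up. A row lasts 1/12 s, in which the tool goes at most 41.7 mm and 7.16 degrees, less where a joint would pass 70% of its speed; a pose out of reach is approached as far as the arm can. A call is refused whole if a number of a shift passes 0.0417 or a number of a turn 0.125, either way. A call with a gripper value outside its range is refused whole. "claw" is the opening, from 0 (shut) to 1 (fully open), set as the call begins (left out, the last holds). The fingers move at their own pace and stop on an object; "squeeze" is the grip in N (left out, the last holds). Time passes only in rows, so rows that do not move let the fingers close. It gives the time, the measured TCP pose, the force, the opening and the grip force at its end, in the units of the state.
- manip.observe(): the state, without advancing time (a new reading comes with each control period).
- manip.get_image(name): name is "side" or "top"; returns a dict with "frame" (480x640x3 uint8, blue, green, red), "mtx" (3x3 intrinsics, pixels), "dist_coeffs" ([k1, k2, p1, p2, k3] as OpenCV has them; the pictures are not rectified), "xyz" and "rotation" of the camera in the world. Camera axes: x right, y down, z forward; pixel columns grow to the right and rows downward; lengths in mm; the calibration is good to about 2 mm. A picture is of the moment at which its call begins. There is no depth.
- manip.job_done(): hands the job in; it is judged then, once.
The state is a dict: "time": time; "joints": joint angles; "qvel": joint speeds; "tau": joint torques, N m; "tcp_pos": TCP position; "eef_rot": TCP orientation; "contact_force": force on the tool from outside, world axes, zero at the start; "moment": the same for the moment, N m; "opening": opening from 0.0 (shut) to 1.0 (fully open); "grip_force": force on a finger pad.
Only numpy, scipy, OpenCV 4.12 (cv2) and the standard library are available. Lean on these libraries where they do the work, as an engineer would, in place of code of your own. Each camera call takes 0.05 s, during which the arm holds its last target. There are 200 camera calls.

## Working session

There is one attempt and no reset: what is moved stays moved. The work goes in short steps, Python scripts to look and compute and a tool call to move; the robot and the scene stay as the last step left them, time stands still between calls to the robot, and variables do not carry over. Pictures are saved under pics/ and viewed, at most 10 in all, crops included, and the job is handed in when it is done.

Besides the shell and the picture viewer there is one more tool, called after ">>>" as a command line: name --argument value ..., lists and objects as JSON in quotes. apply_moves: Moves the arm, as the interface text tells. Its arguments: {"type":"object","properties":{"plan":{"type":"string"},"claw":{"type":"number"},"squeeze":{"type":"number"}},"required":["plan"]}

```bash
mkdir -p pics; python3 - <<'E'
from plant import manip
import cv2
for n in("side","top"):
    d=manip.get_image(n); cv2.imwrite(f"pics/{n}0.png",d["frame"])
    print(n,d["mtx"],d["dist_coeffs"],d["xyz"],d["rotation"])
s=manip.observe(); print(s)
E
```

```text
side [[560.47534968   0.         320.48965526]
 [  0.         560.47534968 247.41471363]
 [  0.           0.           1.        ]] [-0.01443907  0.          0.          0.          0.        ] [368.59520536 632.07889017 685.47601977] [-2.33972796 -0.02210771 -2.84840864]
top [[445.64343483   0.         316.43687775]
 [  0.         445.64343483 240.77723902]
 [  0.           0.           1.        ]] [-0.07752381  0.          0.          0.          0.        ] [491.17299161  10.82118558 918.72506371] [-3.05598822  0.02829554 -1.56033513]
{'time': 0.1, 'joints': array([ 1.06281884,  0.33381263,  0.03991475,  1.46618   , -0.01340302,
        1.34333099, -0.05850857]), 'qvel': array([ 0.00022352, -0.00217255,  0.00089088, -0.00267596, -0.00037929,
       -0.00122583, -0.001239  ]), 'tau': array([ 3.85784122e-03, -6.57818699e+01,  1.33988466e+00, -4.04706395e+01,
       -5.97463525e-02,  4.09915927e-02,  5.97326084e-05]), 'tcp_pos': array([ 258.12242535, -596.01865615,  184.76808036]), 'eef_rot': array([-3.14013196e+00,  1.07154603e-04,  4.08713585e-01]), 'contact_force': array([-0.1545786 ,  0.86748253,  0.23049343]), 'moment': array([-0.00919783, -0.04397048,  0.02414624]), 'grip_force': 0.0, 'opening': 0.99978561827535}
```

View pics/side0.png

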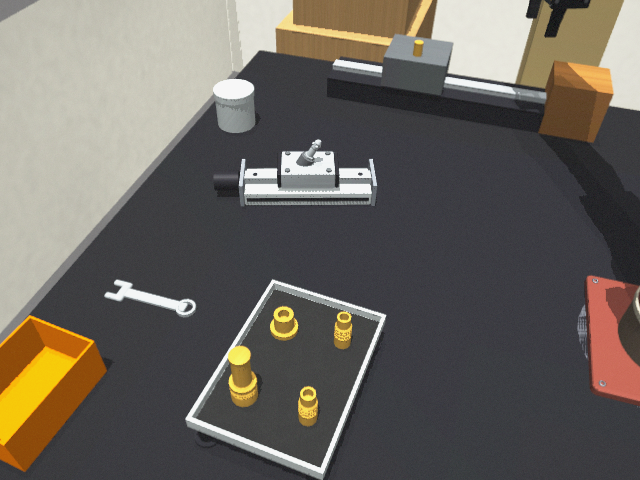

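View pics/top0.png

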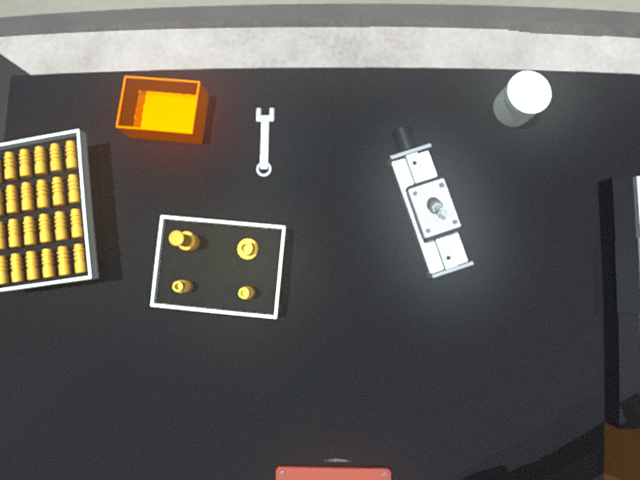

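Side view: the coupler's top is near (240,353) and its foot near (243,397); the nipple tip is near (318,143). Top view: the coupler rim is near (177,238), and the nipple near (437,208). I'll enlarge these areas next.

```bash
python3 - <<'E'
import cv2,numpy as np
def tile(n,u,v,s=8,w=50,h=75):
    im=cv2.imread(f"pics/{n}0.png")[v:v+h,u:u+w]
    o=cv2.resize(im,None,fx=s,fy=s,interpolation=cv2.INTER_CUBIC)
    for k in range(0,h,10):
        cv2.putText(o,str(v+k),(0,k*s+8),0,.35,(0,255,0),1); cv2.line(o,(0,k*s+s//2),(8,k*s+s//2),(0,255,0),1)
    for k in range(0,w,10):
        cv2.putText(o,str(u+k),(k*s+6,590),0,.35,(0,255,0),1); cv2.line(o,(k*s+s//2,592),(k*s+s//2,600),(0,255,0),1)
    return o
cv2.imwrite("pics/c1.png",np.hstack([tile("side",217,340),tile("top",160,205)]))
cv2.imwrite("pics/c2.png",np.hstack([tile("side",290,130),tile("top",415,170)]))
E
```

```text
(no output)
```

View pics/c1.png

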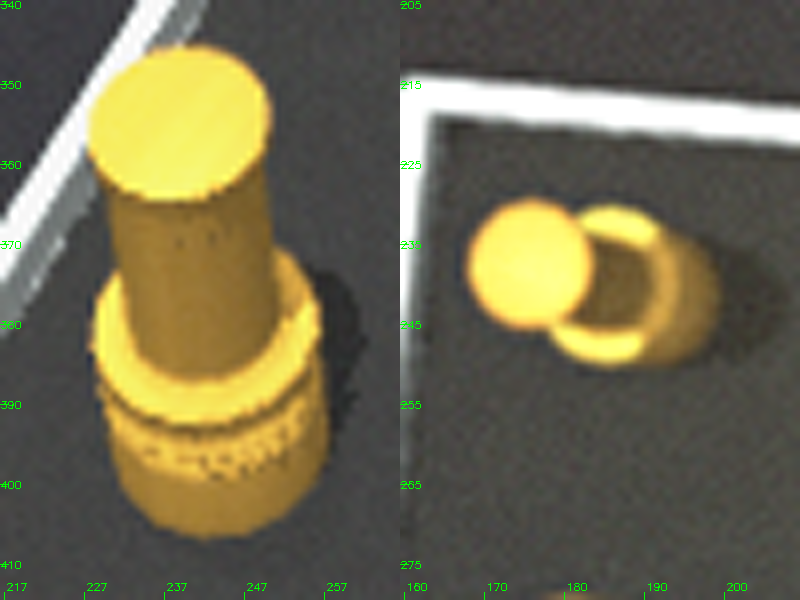

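View pics/c2.png

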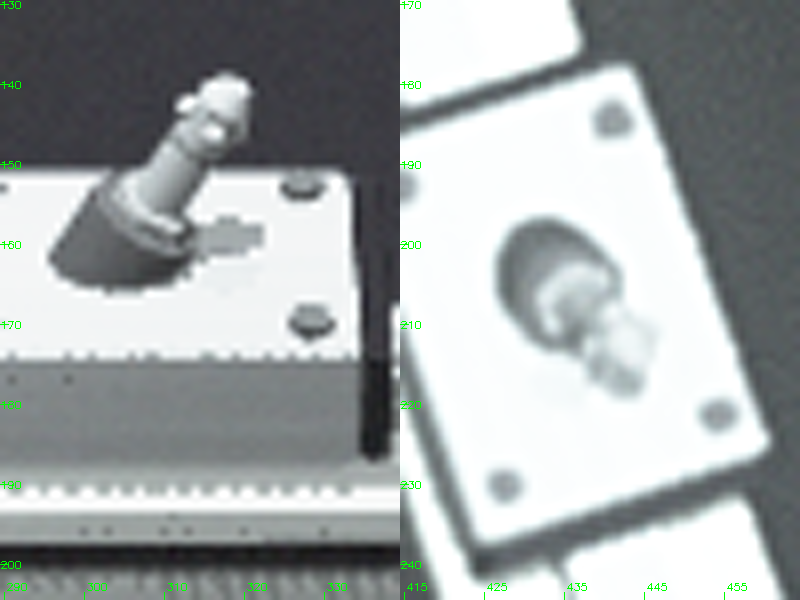

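The crops give these pixel positions. Coupler rim centre: side (239.1,354.8), top (175.8,237.6). Nipple tip: side about (318.6,140.2), top about (443.1,217.3). The carriage corners are also visible. Next I'll triangulate these and overlay a wireframe to check them.

```bash
cat > h.py <<'E'
import numpy as np,cv2
from scipy.spatial.transform import Rotation as R
from scipy.optimize import least_squares
A=lambda *a:np.array(a,float)
CAM={"side":(560.47534968,320.48965526,247.41471363,-0.01443907,A(368.59520536,632.07889017,685.47601977),A(-2.33972796,-0.02210771,-2.84840864)),
"top":(445.64343483,316.43687775,240.77723902,-0.07752381,A(491.17299161,10.82118558,918.72506371),A(-3.05598822,0.02829554,-1.56033513))}
def proj(n,P):
    f,cx,cy,k,t,r=CAM[n]; Rc=R.from_euler("xyz",r).inv()
    rv=Rc.as_rotvec(); tv=-Rc.apply(t)
    return cv2.projectPoints(np.atleast_2d(P).astype(float),rv,tv,A([f,0,cx],[0,f,cy],[0,0,1]),A(k,0,0,0,0))[0][:,0]
def tri(obs): # {cam:uv}
    return least_squares(lambda p:np.concatenate([(proj(n,p)[0]-uv) for n,uv in obs.items()]),A(500,0,100))
def axisR(yaw): return R.from_euler("z",yaw)
def circ(c,Rm,r,z,n=40):
    a=np.linspace(0,2*np.pi,n); return Rm.apply(np.c_[r*np.cos(a),r*np.sin(a),0*a+z])+c
def tile(im,n,u,v,lines,s=8,w=50,h=75):
    o=cv2.resize(im[v:v+h,u:u+w],None,fx=s,fy=s,interpolation=cv2.INTER_CUBIC)
    for L in lines:
        q=(proj(n,L)-[u,v])*s+(s-1)/2
        cv2.polylines(o,[np.round(q).astype(np.int32)],False,(0,0,255),1)
    return o
E
python3 - <<'E'
from h import *
r=tri({"side":A(239.1,354.8),"top":A(175.8,237.6)}); rim=r.x; print("rim",rim,r.fun)
r=tri({"side":A(318.6,140.2),"top":A(443.1,217.3)}); tip=r.x; print("tip",tip,r.fun)
ob={"top":[(50,37,443.9,178.1),(-50,37,460.8,224.6),(-50,-37,424.6,238.1),(50,-37,407,190)]}
# robot's base camera orientation unknown sign: try both y signs
for sg in(1,-1):
    def f(p):
        e=[]
        for n,L in ob.items():
            L=A(*L); P=axisR(p[2]).apply(np.c_[L[:,0],sg*L[:,1],0*L[:,0]+72])+A(p[0],p[1],0); e.append((proj(n,P)-L[:,2:]).ravel())
        return np.concatenate(e)
    for y0 in (0,1.5,3,-1.5):
        s=least_squares(f,A(500,-200,y0)); print(sg,s.x,s.cost)
        if s.cost<20: best=s.x
yaw=best[2]; N=axisR(yaw)*R.from_euler("y",-np.pi/6); z=N.as_matrix()[:,2]
print("best",best,"tip in axis",axisR(yaw).inv().apply(tip-A(best[0],best[1],0)),z)
c=rim-A(0,0,90); I=R.identity()
CL=[circ(c,I,13.5,90),circ(c,I,17.5,34),circ(c,I,17.5,0),circ(c,I,12,36)]
NL=[circ(tip,N,3.5,0),circ(tip,N,6.5,-5),circ(tip,N,9,-11),circ(tip,N,6.5,-36),circ(tip,N,14,-36)]
B=axisR(yaw).apply(A([50,37,72],[-50,37,72],[-50,-37,72],[50,-37,72],[50,37,72]))+A(best[0],best[1],0); NL.append(B)
S=cv2.imread("pics/side0.png");T=cv2.imread("pics/top0.png")
o=[tile(S,"side",217,340,CL,4,50,75),tile(T,"top",160,205,CL,4,50,75),tile(S,"side",290,130,NL,4,50,75),tile(T,"top",415,170,NL,4,50,75)]
cv2.imwrite("pics/o1.png",np.hstack(o)); 
E
```

```text
rim [560.8534664  286.65907454 133.81698054] [-0.43221372 -0.07162231  0.16961858  0.64974421]
tip [ 605.74332078 -192.84456041  123.16109345] [ 1.3018814   0.16057022 -0.28216678 -1.28075653]
1 [ 6.29771144e+02 -1.89763919e+02  3.83813750e-01] 2950.8209615455085
1 [ 6.29771173e+02 -1.89763919e+02  3.84220403e-01] 2950.8209602867028
1 [ 6.29771173e+02 -1.89763921e+02  3.84203997e-01] 2950.820956761634
1 [ 6.29771142e+02 -1.89763920e+02  3.83778368e-01] 2950.8209703905018
-1 [ 6.29360330e+02 -1.89446917e+02  3.37398654e-01] 1.9154913747096147
-1 [ 6.29360330e+02 -1.89446917e+02  3.37398750e-01] 1.9154913747015467
-1 [ 6.29360330e+02 -1.89446917e+02  3.37398802e-01] 1.9154913747131121
-1 [ 6.29360330e+02 -1.89446917e+02  3.37398713e-01] 1.9154913747001854
best [ 6.29360330e+02 -1.89446917e+02  3.37398713e-01] tip in axis [-23.41019215   4.61194295 123.16109345] [-0.47180949 -0.1655168   0.8660254 ]
```

View pics/o1.png

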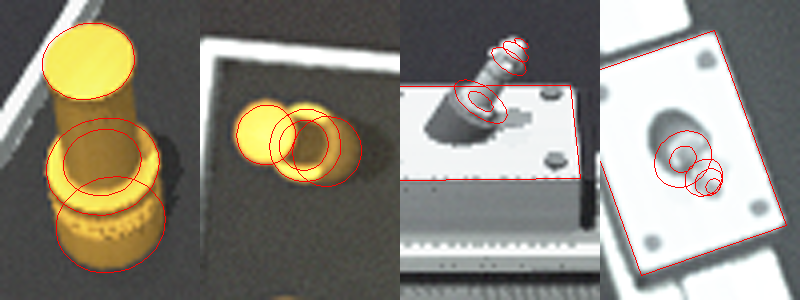

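The coupler and the carriage fit very well: the rim is at z=134.8−1 against the expected 135. The nipple tip does not fit as well, because in the top view I may have read a ball as the tip. I'll test alternative tips in an enlarged overlay.

```bash
python3 - <<'E'
from h import *
O=A(629.36,-189.45,0); Ax=axisR(.3374); N=Ax*R.from_euler("y",-np.pi/6)
# hypothesis: nipple in carriage mid-plane (axis y=0), side tip reading only
f=lambda p:(proj("side",Ax.apply(A(p[0],0,p[1]))+O)[0]-A(318.2,140.8))
s=least_squares(f,A(-23,120)); tip=Ax.apply(A(s.x[0],0,s.x[1]))+O
print("axis x,z",s.x,"tip",tip,proj("top",tip))
L=[circ(tip,N,3.5,0),circ(tip,N,6.5,-5),circ(tip,N,6.5,-36),circ(tip,N,14,-36)]
for a in range(4):
    a*=np.pi/2; b=N.apply(A(6.5*np.cos(a),6.5*np.sin(a),-11))+tip; L.append(circ(b,N,2.5,0))
for sgn in(1,-1): L.append(N.apply(A([0,sgn*6.5,-5],[0,sgn*6.5,-36]))+tip); L.append(N.apply(A([sgn*6.5,0,-5],[sgn*6.5,0,-36]))+tip)
S=cv2.imread("pics/side0.png");T=cv2.imread("pics/top0.png")
a=[tile(S,"side",296,133,l,13,30,22) for l in([],L)]; b=[tile(T,"top",425,199,l,13,30,22) for l in([],L)]
cv2.imwrite("pics/o2.png",np.vstack([np.hstack(a),np.hstack(b)]))
E
```

```text
axis x,z [-20.6102795  119.21886163] tip [ 609.91175806 -196.27271987  119.21886163] [[444.11655628 214.05751393]]
```

View pics/o2.png

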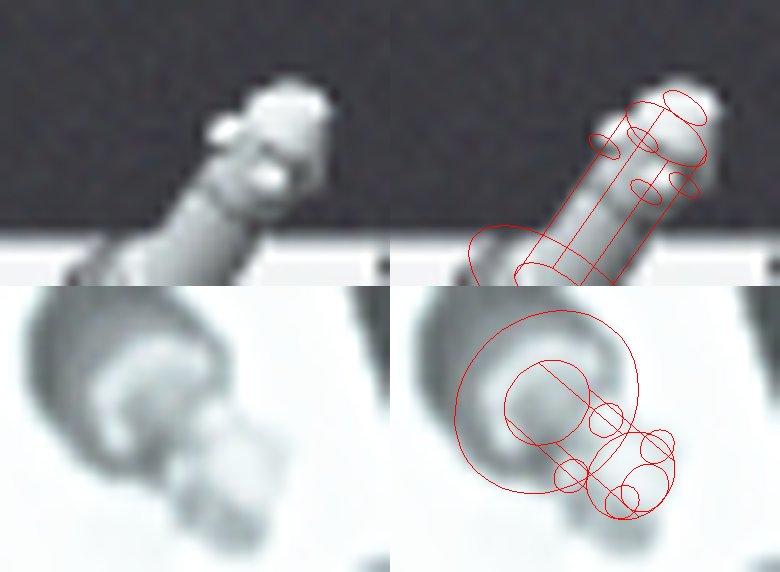

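The overlay shows the cap and balls clearly. The model needs to shift about (+0.85,−1.1) px in the side view and (+0.4,+1.2) px in the top view. I'll refine the tip with these shifts and then move.

```bash
cat >> h.py <<'E'
def rows(p0,r0,p1,r1,n):
    "print n rows from pose 0 to pose 1; r = Rotation"
    dr=(r0.inv()*r1).as_rotvec(); d=(A(*p1)-A(*p0))/n
    for k in range(n):
        rk=r0*R.from_rotvec(dr*k/n); t=rk.inv().apply(d)/1000
        print(" ".join(f"{x:.4f}".rstrip("0").rstrip(".") for x in [*t,*(dr/n)])+";",end=" " if (k+1)%12 else "\n")
    print()
def E(*a): return R.from_euler("xyz",a)
TOOL=lambda yaw:R.from_euler("z",yaw)*R.from_euler("x",np.pi)
E
python3 - <<'E'
from h import *
O=A(629.36,-189.45,0); Ax=axisR(.3374)
r=tri({"side":A(319.05,139.7),"top":A(444.5,215.3)}); print(r.x,r.fun,Ax.inv().apply(r.x-O))
p0=A(258.1,-596,184.8); r0=TOOL(.4087)
m=A(500,-130,240); rm=TOOL(1.5)
rows(p0,r0,m,rm,18); rows(m,rm,A(560.9,286.7,200),TOOL(2.6),14)
E
```

```text
[ 607.75835177 -196.09146018  122.04559376] [ 0.2915846   0.03614175 -0.06322075 -0.2863674 ] [-22.58227035   0.88389243 122.04559376]
0.0226 -0.0184 -0.0031 0 0 -0.0606; 0.0237 -0.017 -0.0031 0 0 -0.0606; 0.0247 -0.0155 -0.0031 0 0 -0.0606; 0.0256 -0.014 -0.0031 0 0 -0.0606; 0.0264 -0.0124 -0.0031 0 0 -0.0606; 0.0271 -0.0108 -0.0031 0 0 -0.0606; 0.0277 -0.0092 -0.0031 0 0 -0.0606; 0.0282 -0.0075 -0.0031 0 0 -0.0606; 0.0286 -0.0057 -0.0031 0 0 -0.0606; 0.0289 -0.004 -0.0031 0 0 -0.0606; 0.0291 -0.0022 -0.0031 0 0 -0.0606; 0.0292 -0.0005 -0.0031 0 0 -0.0606;
0.0291 0.0013 -0.0031 0 0 -0.0606; 0.029 0.0031 -0.0031 0 0 -0.0606; 0.0288 0.0048 -0.0031 0 0 -0.0606; 0.0284 0.0065 -0.0031 0 0 -0.0606; 0.028 0.0083 -0.0031 0 0 -0.0606; 0.0274 0.0099 -0.0031 0 0 -0.0606; 
0.03 0.0022 0.0029 0 0 -0.0786; 0.0297 0.0046 0.0029 0 0 -0.0786; 0.0293 0.0069 0.0029 0 0 -0.0786; 0.0286 0.0092 0.0029 0 0 -0.0786; 0.0278 0.0114 0.0029 0 0 -0.0786; 0.0269 0.0135 0.0029 0 0 -0.0786; 0.0257 0.0156 0.0029 0 0 -0.0786; 0.0244 0.0176 0.0029 0 0 -0.0786; 0.023 0.0194 0.0029 0 0 -0.0786; 0.0214 0.0212 0.0029 0 0 -0.0786; 0.0196 0.0228 0.0029 0 0 -0.0786; 0.0178 0.0243 0.0029 0 0 -0.0786;
0.0158 0.0256 0.0029 0 0 -0.0786; 0.0138 0.0267 0.0029 0 0 -0.0786;
```

>>> apply_moves --plan "0.0226 -0.0184 -0.003 0 0 -0.06; 0.0237 -0.017 -0.003 0 0 -0.06; 0.0247 -0.0155 -0.003 0 0 -0.06; 0.0256 -0.014 -0.003 0 0 -0.06; 0.0264 -0.0124 -0.003 0 0 -0.06; 0.0271 -0.0108 -0.003 0 0 -0.06; 0.0277 -0.0092 -0.003 0 0 -0.06; 0.0282 -0.0075 -0.003 0 0 -0.06; 0.0286 -0.0057 -0.003 0 0 -0.06; 0.0289 -0.004 -0.003 0 0 -0.06; 0.0291 -0.0022 -0.003 0 0 -0.06; 0.0292 -0.0005 -0.003 0 0 -0.06" --claw 1

```text
time: 1.1
tcp_pos: [421.1, -284.9, 221.5]
eef_rot: [-3.141, 0.0, 1.132]
contact_force: [1.1, -0.5, -0.4]
opening: 1.002
grip_force: 0.0
```

>>> apply_moves --plan "0.0291 0.0013 -0.003 0 0 -0.06; 0.029 0.0031 -0.003 0 0 -0.06; 0.0288 0.0048 -0.003 0 0 -0.06; 0.0284 0.0065 -0.003 0 0 -0.06; 0.028 0.0083 -0.003 0 0 -0.06; 0.0274 0.0099 -0.003 0 0 -0.06; 0 0 0 0 0 0"

```text
time: 1.68
tcp_pos: [505.2, -125.3, 240.0]
eef_rot: [3.14, -0.002, 1.5]
contact_force: [0.8, -0.5, 0.3]
opening: 0.999
grip_force: 0.0
```

>>> apply_moves --plan "0.03 0.0022 0.0029 0 0 -0.0786; 0.0297 0.0046 0.0029 0 0 -0.0786; 0.0293 0.0069 0.0029 0 0 -0.0786; 0.0286 0.0092 0.0029 0 0 -0.0786; 0.0278 0.0114 0.0029 0 0 -0.0786; 0.0269 0.0135 0.0029 0 0 -0.0786; 0.0257 0.0156 0.0029 0 0 -0.0786; 0.0244 0.0176 0.0029 0 0 -0.0786; 0.023 0.0194 0.0029 0 0 -0.0786; 0.0214 0.0212 0.0029 0 0 -0.0786; 0.0196 0.0228 0.0029 0 0 -0.0786; 0.0178 0.0243 0.0029 0 0 -0.0786"

```text
time: 2.68
tcp_pos: [558.9, 225.8, 204.3]
eef_rot: [-3.141, -0.0, 2.435]
contact_force: [0.4, -0.4, -0.7]
opening: 0.999
grip_force: 0.0
```

>>> apply_moves --plan "0.0158 0.0256 0.0029 0 0 -0.0786; 0.0138 0.0267 0.0029 0 0 -0.0786; 0 0 0 0 0 0; 0 0 0 0 0 0"

```text
time: 3.02
tcp_pos: [567.3, 286.0, 197.9]
eef_rot: [-3.141, -0.002, 2.592]
contact_force: [0.3, -0.5, -0.8]
opening: 1.001
grip_force: 0.0
```

```bash
python3 - <<'E'
from h import *
from plant import manip
s=manip.observe(); p=s["tcp_pos"]; r=E(*s["eef_rot"]); print(p,s["eef_rot"],s["joints"])
rows(p,r,A(560.9,286.7,p[2]),TOOL(2.6),1)
E
```

```text
[567.2906307  285.98673108 197.94465881] [-3.14097385e+00 -2.10523465e-03  2.59210754e+00] [ 0.04965116  0.40110929 -0.78087871  1.45054853  0.2805108   1.40633523
  0.28387361]
0.0058 -0.0027 0 -0.0006 -0.0021 -0.0079;
```

>>> apply_moves --plan "0.0058 -0.0027 0.002 0 0 0; 0 0 0.02 0 0 0; 0 0 0.025 0 0 0; 0 0 0.025 0 0 0; 0 0 0.02 0 0 0; 0 0 0.014 0 0 0; 0 0 0.008 0 0 0; 0 0 0 0 0 0; 0 0 0 0 0 0"

```text
time: 3.77
tcp_pos: [562.2, 284.7, 85.7]
eef_rot: [3.141, 0.0, 2.588]
contact_force: [-1.2, 1.1, 1.1]
opening: 1.0
grip_force: 0.0
```

```bash
python3 - <<'E'
from h import *
from plant import manip
print(manip.observe()["tcp_pos"])
a=[tile(manip.get_image("side")["frame"],"side",190,290,[],4,100,150),tile(manip.get_image("top")["frame"],"top",135,175,[],4,100,150)]
cv2.imwrite("pics/g1.png",np.hstack(a))
E
```

```text
[562.24320196 284.66533324  85.68138971]
```

View pics/g1.png

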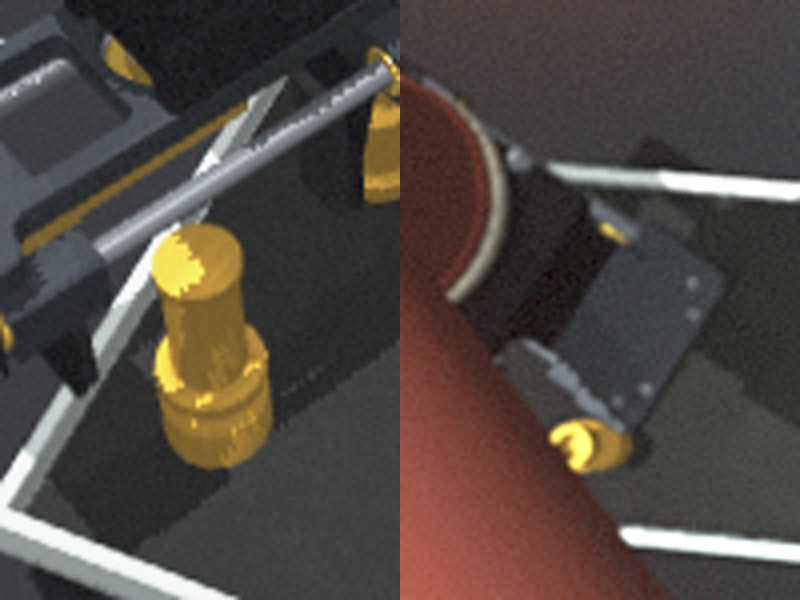

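The side view shows one fingertip at about (212,387) and the other at about (276,340), with the coupler between them and nothing touched. I'll check that midpoint against the projected TCP.

```bash
python3 - <<'E'
from h import *
t=A(562.2,284.7,85.7); y=TOOL(2.588).apply(A(0,1,0))
print(y,proj("side",[t,t+y*50,t-y*50,[560.9,286.7,81]]))
E
```

```text
[5.25746674e-01 8.50641190e-01 1.22464680e-16] [[241.37397807 375.86891252]
 [207.29473936 399.18222774]
 [273.18704002 354.0952455 ]
 [242.01459984 379.56603961]]
```

```bash
python3 - <<'E'
from h import *
t=A(562.2,284.7,85.7); y=TOOL(2.588).apply(A(0,1,0)); x=TOOL(2.588).apply(A(1,0,0))
for z in (70,100,130): 
  q=t+A(0,0,z); print(z,"top end corners",proj("top",[q-95*y+37*x,q-95*y-37*x]),"side",proj("side",[q+95*y+37*x,q+95*y-37*x]))
for z in(0,10,20,30): print(z,proj("side",[t+A(0,0,z)+y*43.5,t+A(0,0,z)+y*58,t+A(0,0,z)-y*43.5,t+A(0,0,z)-y*58]).round(0).tolist())
from plant import manip
S=manip.get_image("side")["frame"]; L=[]
for z in (0,19,70):
    q=t+A(0,0,z)
    for s in(1,-1):
        L.append(np.array([q+s*y*43.5+9.5*x,q+s*y*43.5-9.5*x,q+s*y*58-9.5*x,q+s*y*58+9.5*x,q+s*y*43.5+9.5*x]))
q=t+A(0,0,70); L.append(np.array([q+a*95*y+b*37*x for a,b in((1,1),(1,-1),(-1,-1),(-1,1),(1,1))]))
cv2.imwrite("pics/g2.png",tile(S,"side",160,250,L,4,200,150))
E
```

```text
70 top end corners [[205.85288636 283.55585799]
 [229.01573521 247.39566493]] side [[182.39978444 412.61289362]
 [146.85024286 366.69047461]]
100 top end corners [[200.90085468 283.72920103]
 [224.99961083 246.12125299]] side [[177.89141813 397.24941033]
 [141.40619486 350.7128936 ]]
130 top end corners [[195.53724536 283.91605598]
 [220.6494074  244.74027433]] side [[173.03617145 380.68689106]
 [135.57357371 333.57647654]]
0 [[212.0, 396.0], [202.0, 403.0], [269.0, 357.0], [278.0, 351.0]]
10 [[211.0, 392.0], [201.0, 399.0], [269.0, 352.0], [278.0, 346.0]]
20 [[210.0, 387.0], [199.0, 394.0], [269.0, 348.0], [278.0, 341.0]]
30 [[209.0, 382.0], [198.0, 389.0], [268.0, 343.0], [277.0, 337.0]]
```

View pics/g2.png

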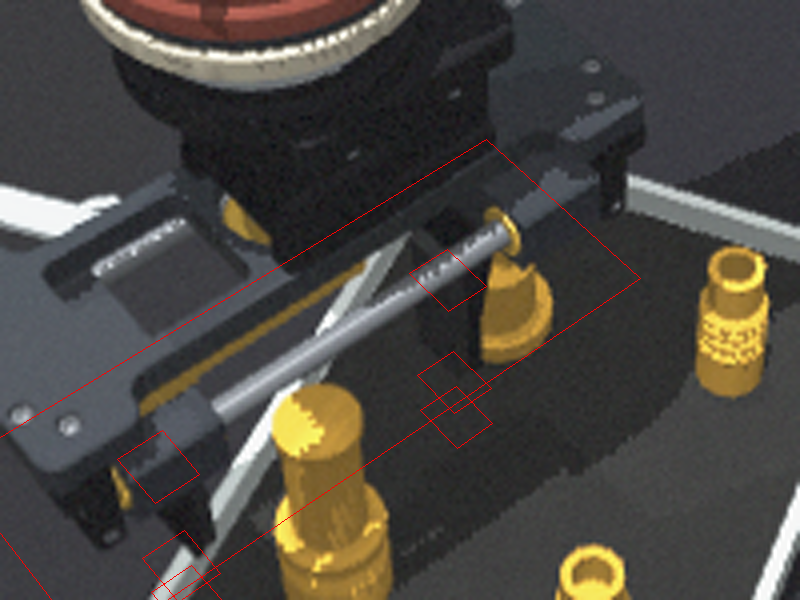

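The fingers and body appear about 11 px higher in the side picture than predicted. I'll triangulate the body's visible corner to see how the gripper really sits.

```bash
python3 - <<'E'
from h import *
t=A(562.2,284.7,85.7); r=TOOL(2.588)
a=tri({"side":A(320.5,277.5),"top":A(191.3,282.5)}); print(a.x,a.fun,"in tool",r.inv().apply(a.x-t))
y=r.apply(A(0,1,0))
# peg/finger hypothesis: find z for the left fingertip lower end and right one, given xy from FK
for uv,s in((A(208,386.5),1),(A(270,343),-1)):
    b=least_squares(lambda p:proj("side",t+s*y*p[0]+A(0,0,p[1]))[0]-uv,A(50,10)); print(s,b.x)
E
```

```text
[481.67678553 225.21142145 230.89633458] [-0.66341244 -0.0723731   0.19011318  0.92197523] in tool [  37.22044065  -92.93824748 -145.19633458]
1 [45.7195591  23.43187872]
-1 [46.2326133  27.10976076]
```

The body's x and y agree with the arm's own reading, so the gripper is centred. Only the open fingertips sit higher than the TCP, and that is still on the neck. Centring is within about 2 mm, so I'll close now.

>>> apply_moves --plan "0 0 0 0 0 0; 0 0 0 0 0 0; 0 0 0 0 0 0; 0 0 0 0 0 0; 0 0 0 0 0 0; 0 0 0 0 0 0; 0 0 0 0 0 0; 0 0 0 0 0 0" --claw 0 --squeeze 55

```text
time: 4.58
tcp_pos: [561.9, 285.0, 85.0]
eef_rot: [-3.142, -0.0, 2.589]
contact_force: [-0.3, 0.6, 1.2]
opening: 0.477
grip_force: 0.0
```

```bash
python3 - <<'E'
from h import *
from plant import manip
s=manip.observe(); t=s["tcp_pos"]; r=E(*s["eef_rot"]); print(t,s["opening"],s["grip_force"],s["contact_force"])
S=manip.get_image("side")["frame"]; L=[]
for z in (0,19): L.append(circ(t+A(0,0,z),r,12,0))
c=A(560.9,286.7,45); I=R.identity(); L+=[circ(c,I,13.5,90),circ(c,I,17.5,34)]
cv2.imwrite("pics/g3.png",tile(S,"side",190,300,L,6,100,100))
E
```

```text
[561.89153878 284.95274081  84.96445857] 0.4766845827142262 0.0 [-0.26903956  0.62342631  1.20633667]
```

View pics/g3.png

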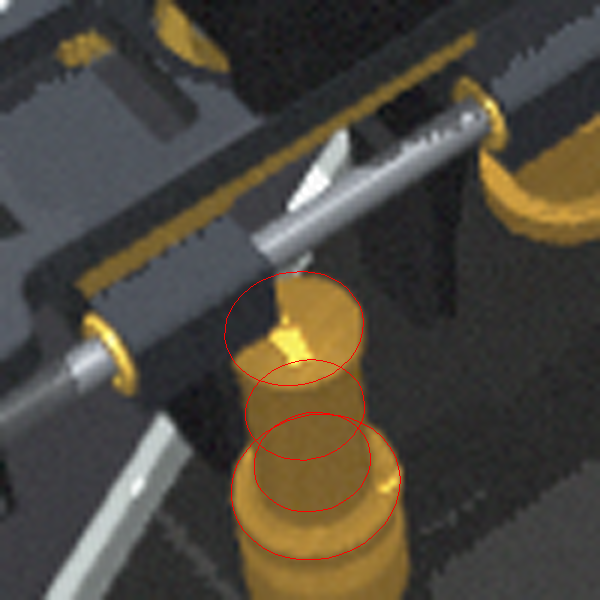

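The side view shows the fingers straddling the coupler and still closing (opening 0.48). The coupler hasn't moved. I'll keep closing.

>>> apply_moves --plan "0 0 0 0 0 0; 0 0 0 0 0 0; 0 0 0 0 0 0; 0 0 0 0 0 0; 0 0 0 0 0 0; 0 0 0 0 0 0"

```text
time: 5.13
tcp_pos: [562.0, 285.1, 85.1]
eef_rot: [3.141, -0.0, 2.589]
contact_force: [0.6, 1.2, 0.6]
opening: 0.289
grip_force: 55.0
```

Gripped at 55 N. Now I'll lift and work out the transfer.

>>> apply_moves --plan "0 0 -0.01 0 0 0; 0 0 -0.02 0 0 0; 0 0 -0.025 0 0 0; 0 0 -0.03 0 0 0; 0 0 -0.03 0 0 0; 0 0 -0.02 0 0 0; 0 0 0 0 0 0; 0 0 0 0 0 0"

```text
time: 5.8
tcp_pos: [562.0, 285.0, 220.7]
eef_rot: [3.141, 0.001, 2.589]
contact_force: [0.2, 0.6, -3.9]
opening: 0.289
grip_force: 55.0
```

```bash
cat >> h.py <<'E'
TIP=A(607.8,-196.1,122.0); N=axisR(.3374)*R.from_euler("y",-np.pi/6); ZN=N.as_matrix()[:,2]
RT=N*R.from_euler("z",1.2)*R.from_euler("x",np.pi)
E
python3 - <<'E'
from h import *
from plant import manip
s=manip.observe(); p=s["tcp_pos"]; r=E(*s["eef_rot"]); print(p,s["contact_force"],s["opening"],s["grip_force"])
g=TIP+76*ZN; print(g)
rows(p,r,g+A(0,0,10),RT,22)
E
```

```text
[562.03971671 285.01657916 220.66250814] [ 0.16666319  0.64136676 -3.94485355] 0.2892143099987537 54.99880850315094
[ 571.94249531 -208.67932261  187.81793069]
-0.0122 -0.0189 0.001 -0.0246 -0.0038 0.0467; -0.013 -0.0183 0.0006 -0.0246 -0.0038 0.0467; -0.0139 -0.0177 0.0002 -0.0246 -0.0038 0.0467; -0.0147 -0.017 -0.0001 -0.0246 -0.0038 0.0467; -0.0155 -0.0163 -0.0005 -0.0246 -0.0038 0.0467; -0.0162 -0.0156 -0.0008 -0.0246 -0.0038 0.0467; -0.0169 -0.0148 -0.0011 -0.0246 -0.0038 0.0467; -0.0176 -0.0139 -0.0014 -0.0246 -0.0038 0.0467; -0.0182 -0.013 -0.0017 -0.0246 -0.0038 0.0467; -0.0188 -0.0121 -0.0019 -0.0246 -0.0038 0.0467; -0.0194 -0.0112 -0.0021 -0.0246 -0.0038 0.0467; -0.0199 -0.0102 -0.0023 -0.0246 -0.0038 0.0467;
-0.0203 -0.0092 -0.0025 -0.0246 -0.0038 0.0467; -0.0208 -0.0082 -0.0026 -0.0246 -0.0038 0.0467; -0.0211 -0.0072 -0.0027 -0.0246 -0.0038 0.0467; -0.0214 -0.0061 -0.0028 -0.0246 -0.0038 0.0467; -0.0217 -0.005 -0.0029 -0.0246 -0.0038 0.0467; -0.0219 -0.0039 -0.0029 -0.0246 -0.0038 0.0467; -0.0221 -0.0028 -0.0029 -0.0246 -0.0038 0.0467; -0.0222 -0.0017 -0.0029 -0.0246 -0.0038 0.0467; -0.0223 -0.0006 -0.0028 -0.0246 -0.0038 0.0467; -0.0223 0.0005 -0.0027 -0.0246 -0.0038 0.0467;
```

>>> apply_moves --plan "-0.0122 -0.0189 0.001 -0.0246 -0.0038 0.0467; -0.013 -0.0183 0.0006 -0.0246 -0.0038 0.0467; -0.0139 -0.0177 0.0002 -0.0246 -0.0038 0.0467; -0.0147 -0.017 -0.0001 -0.0246 -0.0038 0.0467; -0.0155 -0.0163 -0.0005 -0.0246 -0.0038 0.0467; -0.0162 -0.0156 -0.0008 -0.0246 -0.0038 0.0467; -0.0169 -0.0148 -0.0011 -0.0246 -0.0038 0.0467; -0.0176 -0.0139 -0.0014 -0.0246 -0.0038 0.0467; -0.0182 -0.013 -0.0017 -0.0246 -0.0038 0.0467; -0.0188 -0.0121 -0.0019 -0.0246 -0.0038 0.0467; -0.0194 -0.0112 -0.0021 -0.0246 -0.0038 0.0467; -0.0199 -0.0102 -0.0023 -0.0246 -0.0038 0.0467"

```text
time: 6.8
tcp_pos: [565.7, 13.9, 205.1]
eef_rot: [2.851, -0.04, 2.027]
contact_force: [0.2, 0.1, -3.2]
opening: 0.286
grip_force: 55.0
```

>>> apply_moves --plan "-0.0203 -0.0092 -0.0025 -0.0246 -0.0038 0.0467; -0.0208 -0.0082 -0.0026 -0.0246 -0.0038 0.0467; -0.0211 -0.0072 -0.0027 -0.0246 -0.0038 0.0467; -0.0214 -0.0061 -0.0028 -0.0246 -0.0038 0.0467; -0.0217 -0.005 -0.0029 -0.0246 -0.0038 0.0467; -0.0219 -0.0039 -0.0029 -0.0246 -0.0038 0.0467; -0.0221 -0.0028 -0.0029 -0.0246 -0.0038 0.0467; -0.0222 -0.0017 -0.0029 -0.0246 -0.0038 0.0467; -0.0223 -0.0006 -0.0028 -0.0246 -0.0038 0.0467; -0.0223 0.0005 -0.0027 -0.0246 -0.0038 0.0467; 0 0 0 0 0 0; 0 0 0 0 0 0"

```text
time: 7.8
tcp_pos: [569.8, -209.8, 194.2]
eef_rot: [2.653, -0.185, 1.579]
contact_force: [-0.8, 1.3, -4.5]
opening: 0.285
grip_force: 55.0
```

```bash
python3 - <<'E'
from h import *
from plant import manip
s=manip.observe(); p=s["tcp_pos"]; r=E(*s["eef_rot"]); print(p,s["joints"],s["contact_force"],s["opening"])
rows(p,r,TIP+66*ZN,RT,1)
E
```

```text
[ 569.80437624 -209.76365086  194.18949425] [ 0.85278099  0.01420081 -0.31480852  1.93348101 -0.50116056  0.90994766
  0.75576878] [-0.8352181   1.344055   -4.52162423] 0.2854925327231985
-0.0001 -0.0011 0.0167 -0.0042 -0.001 -0.0051;
```

>>> apply_moves --plan "0 -0.0005 0.008 -0.002 -0.0005 -0.0025; 0 -0.0005 0.0087 -0.002 -0.0005 -0.0025; 0 0 0 0 0 0; 0 0 0 0 0 0; 0 0 0 0 0 0"

```text
time: 8.22
tcp_pos: [579.0, -205.2, 182.0]
eef_rot: [2.644, -0.18, 1.588]
contact_force: [0.2, -0.3, -3.9]
opening: 0.287
grip_force: 55.0
```

```bash
python3 - <<'E'
from h import *
from plant import manip
s=manip.observe(); p=s["tcp_pos"]; r=E(*s["eef_rot"]); print(p,N.inv().apply(p-TIP),s["contact_force"])
C=r*R.from_euler("x",np.pi); m=p-C.as_matrix()[:,2]*40
CL=[circ(m,C,17.5,0),circ(m,C,17.5,34),circ(m,C,12,36)]
NL=[circ(TIP,N,3.5,0),circ(TIP,N,6.5,-5),circ(TIP,N,6.5,-30)]
for a in range(4):
    a*=np.pi/2; b=N.apply(A(6.5*np.cos(a),6.5*np.sin(a),-11))+TIP; NL.append(circ(b,N,2.5,0))
for q in (1,-1): CL.append(C.apply(A([0,q*17.5,0],[0,q*17.5,34]))+m)
S=manip.get_image("side")["frame"];T=manip.get_image("top")["frame"]
cv2.imwrite("pics/s1.png",S);cv2.imwrite("pics/t1.png",T)
print(proj("side",[TIP,m]),proj("top",[TIP,m]))
a=[tile(S,"side",295,98,l,7,57,42) for l in([],CL+NL)]; b=[tile(T,"top",410,186,l,7,57,42) for l in([],CL+NL)]
cv2.imwrite("pics/n1.png",np.vstack([np.hstack(a),np.hstack(b)]))
E
```

```text
[ 579.04645383 -205.19055005  181.96161414] [ 3.877357    0.94041295 66.99911502] [ 0.1740498  -0.2892095  -3.93569129]
[[319.32036579 139.75101676]
 [325.29754803 127.82928863]] [[444.43463366 214.99437856]
 [449.65923359 218.49224474]]
```

View pics/n1.png

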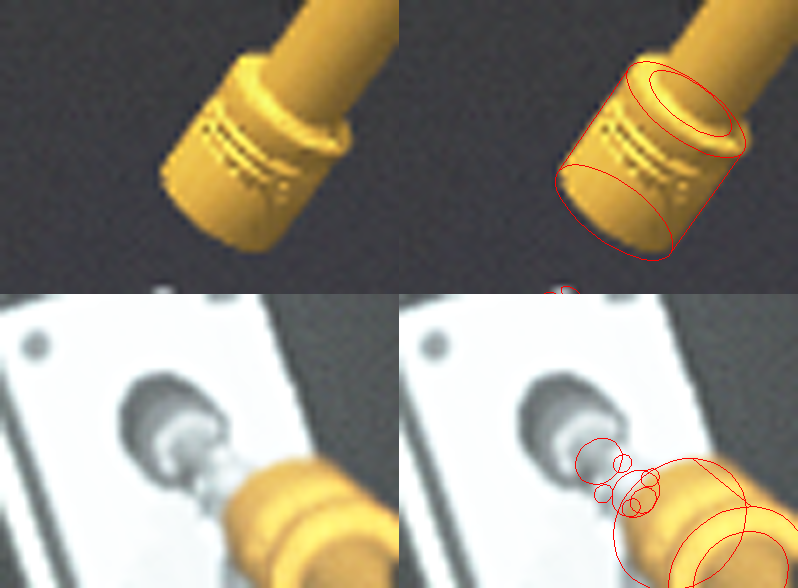

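The side view shows the collar squarely aligned. The mouth is about 2 mm further up its axis than modelled and 4 mm off sideways, mostly from the commanded pose. I'll correct that and move in.

```bash
cat > st.py <<'E'
from h import *
from plant import manip
import sys
s=manip.observe(); p=s["tcp_pos"]; r=E(*s["eef_rot"]); q=N.inv().apply(p-TIP)
print("pose in nipple frame",q.round(2),"tilt err",np.degrees(np.arccos(-r.as_matrix()[:,2]@ZN)).round(2),"F in nipple frame",N.inv().apply(s["contact_force"]).round(1),"M",s["moment"].round(2),"grip",s["grip_force"],s["opening"],s["time"])
h=float(sys.argv[1]); rows(p,r,TIP+h*ZN,RT,int(sys.argv[2]))
E
python3 st.py 67 1
```

```text
pose in nipple frame [ 4.04  0.37 67.49] tilt err 0.2 F in nipple frame [-2.2  0.3 -4.1] M [-0.37  0.9   0.05] grip 54.99907851219177 0.2885994776182666 8.3167
-0.0018 -0.0036 0.0005 0.0035 0.0005 0.0046;
```

>>> apply_moves --plan "-0.0018 -0.0036 0.0005 0.0035 0.0005 0.004; 0 0 0.005 0 0 0; 0 0 0.007 0 0 0; 0 0 0.007 0 0 0; 0 0 0.005 0 0 0; 0 0 0.003 0 0 0; 0 0 0 0 0 0; 0 0 0 0 0 0"

```text
time: 8.98
tcp_pos: [588.8, -202.7, 156.1]
eef_rot: [2.648, -0.183, 1.584]
contact_force: [-0.3, 0.1, -3.3]
opening: 0.287
grip_force: 55.0
```

```bash
python3 st.py 32 1
```

```text
pose in nipple frame [-0.33  0.07 39.58] tilt err 0.04 F in nipple frame [-1.9  0.1 -2.7] M [-0.33  0.9   0.01] grip 54.99900162220001 0.28666701175549164 8.9833
0.0001 0.0003 0.0076 -0.0005 -0.0005 0.0001;
```

Aligned to within 0.4 mm with no contact yet. I'll advance slowly.

>>> apply_moves --plan "0 0.0003 0.002 0 0 0; 0 0 0.002 0 0 0; 0 0 0.002 0 0 0; 0 0 0.002 0 0 0; 0 0 0 0 0 0; 0 0 0 0 0 0"

```text
time: 9.48
tcp_pos: [592.8, -201.5, 149.4]
eef_rot: [2.648, -0.182, 1.584]
contact_force: [0.4, -0.3, -3.9]
opening: 0.287
grip_force: 55.0
```

```bash
python3 st.py 26 1
```

```text
pose in nipple frame [-0.1  -0.11 31.72] tilt err 0.03 F in nipple frame [-1.8 -0.4 -3.5] M [-0.34  0.94 -0.02] grip 54.99917507171631 0.28709594218432105 9.4833
0.0001 0.0001 0.0057 -0.0004 -0.0002 0.0001;
```

>>> apply_moves --plan "0 0 0.0015 0 0 0; 0 0 0.0015 0 0 0; 0 0 0.0015 0 0 0; 0 0 0.0015 0 0 0; 0 0 0 0 0 0; 0 0 0 0 0 0"

```text
time: 9.98
tcp_pos: [595.6, -200.5, 144.2]
eef_rot: [2.648, -0.182, 1.584]
contact_force: [0.1, 0.7, -4.0]
opening: 0.288
grip_force: 55.0
```

```bash
python3 st.py 20 1
```

```text
pose in nipple frame [-0.11 -0.15 25.73] tilt err 0.02 F in nipple frame [-1.7  0.6 -3.6] M [-0.41  0.94  0.03] grip 54.99904274940491 0.28840693991318345 9.9833
0.0002 0.0001 0.0057 -0.0004 -0.0002 0.0001;
```

>>> apply_moves --plan "0 0 0.001 0 0 0; 0 0 0.001 0 0 0; 0 0 0.001 0 0 0; 0 0 0.001 0 0 0; 0 0 0 0 0 0"

```text
time: 10.4
tcp_pos: [597.4, -199.8, 140.6]
eef_rot: [2.648, -0.182, 1.584]
contact_force: [-1.1, -0.1, -4.0]
opening: 0.289
grip_force: 55.0
```

```bash
python3 st.py 18 1
```

```text
pose in nipple frame [-0.25 -0.07 21.59] tilt err 0.04 F in nipple frame [-3.   0.3 -2.9] M [-0.43  1.02  0.  ] grip 54.9987530708313 0.2891906026210724 10.4
0.0001 0.0002 0.0036 -0.0006 -0.0003 0;
```

>>> apply_moves --plan "0 0 0.001 0 0 0; 0 0 0.001 0 0 0; 0 0 0.001 0 0 0; 0 0 0 0 0 0"

```text
time: 10.73
tcp_pos: [599.0, -199.6, 138.4]
eef_rot: [2.648, -0.182, 1.583]
contact_force: [-1.7, -0.2, -0.9]
opening: 0.286
grip_force: 55.0
```

```bash
python3 st.py 15 1
```

```text
pose in nipple frame [ 1.000e-02 -4.300e-01  1.891e+01] tilt err 0.01 F in nipple frame [-1.9  0.4  0. ] M [-0.35  1.18 -0.01] grip 54.99970614910126 0.28587989321897045 10.7333
0.0004 -0.0002 0.0039 0 0.0002 0;
```

Axial force is rising (the balls are in the cone). I'll keep going.

>>> apply_moves --plan "0 0 0.001 0 0 0; 0 0 0.001 0 0 0; 0 0 0 0 0 0"

```text
time: 10.98
tcp_pos: [600.0, -199.6, 136.9]
eef_rot: [2.648, -0.182, 1.583]
contact_force: [-1.5, -0.0, -0.8]
opening: 0.289
grip_force: 55.0
```

>>> apply_moves --plan "0 0 0.001 0 0 0; 0 0 0.001 0 0 0; 0 0 0 0 0 0"

```text
time: 11.23
tcp_pos: [600.9, -197.9, 134.0]
eef_rot: [2.649, -0.183, 1.584]
contact_force: [4.9, -0.1, -9.0]
opening: 0.287
grip_force: 55.0
```

```bash
python3 st.py 12 1
```

```text
pose in nipple frame [-0.18  0.57 13.93] tilt err 0.08 F in nipple frame [ -0.5  -1.7 -10.1] M [-0.54  0.63 -0.22] grip 54.99639809131622 0.28678852213726036 11.2333
-0.0005 0.0004 0.0019 -0.0009 -0.0011 0.0002;
```

The force drop and the TCP's jump forward suggest it has snapped on. I'll keep pushing along the axis and watch the spring force.

>>> apply_moves --plan "0 0 0.001 0 0 0; 0 0 0.001 0 0 0; 0 0 0 0 0 0; 0 0 0 0 0 0"

```text
time: 11.57
tcp_pos: [601.8, -198.4, 133.1]
eef_rot: [2.648, -0.182, 1.584]
contact_force: [-0.2, 0.8, -4.7]
opening: 0.288
grip_force: 55.0
```

```bash
python3 st.py 10 1
```

```text
pose in nipple frame [ 0.02 -0.14 12.8 ] tilt err 0.02 F in nipple frame [-2.3  0.8 -4.1] M [-0.3   0.96 -0.01] grip 54.99867618083954 0.287512060171344 11.5667
0.0001 -0.0001 0.0028 -0.0002 -0.0002 0.0001;
```

>>> apply_moves --plan "0 0 0.001 0 0 0; 0 0 0.001 0 0 0; 0 0 0 0 0 0; 0 0 0 0 0 0"

```text
time: 11.9
tcp_pos: [602.8, -199.0, 132.2]
eef_rot: [2.647, -0.181, 1.583]
contact_force: [-5.6, -1.3, 3.9]
opening: 0.288
grip_force: 55.0
```

```bash
python3 st.py 10 1
```

```text
pose in nipple frame [ 0.17 -1.04 11.64] tilt err 0.07 F in nipple frame [-3.   0.6  6.3] M [-0.24  1.42  0.14] grip 55.00223636627197 0.2878489830993694 11.9
0.0009 -0.0005 0.0016 0.0006 0.001 -0;
```

Contact with the seat: about 10 N, where the spring starts to move. Now the stroke.

>>> apply_moves --plan "0 0 0.001 0 0 0; 0 0 0.001 0 0 0; 0 0 0.001 0 0 0; 0 0 0 0 0 0; 0 0 0 0 0 0"

```text
time: 12.32
tcp_pos: [604.2, -198.7, 129.8]
eef_rot: [2.647, -0.181, 1.583]
contact_force: [-8.6, -2.0, 6.6]
opening: 0.287
grip_force: 55.0
```

```bash
python3 st.py 7 1
```

```text
pose in nipple frame [ 0.15 -1.26  8.86] tilt err 0.09 F in nipple frame [-4.2  1.  10.1] M [-0.2   1.65  0.22] grip 55.00321805477142 0.2866914473673366 12.3167
0.0011 -0.0006 0.0019 0.0008 0.0013 -0.0001;
```

>>> apply_moves --plan "0 0 0.001 0 0 0; 0 0 0.001 0 0 0; 0 0 0 0 0 0; 0 0 0 0 0 0"

```text
time: 12.65
tcp_pos: [605.1, -198.6, 128.2]
eef_rot: [2.647, -0.181, 1.583]
contact_force: [-9.4, -1.1, 7.6]
opening: 0.286
grip_force: 55.0
```

```bash
python3 st.py 7 1
```

```text
pose in nipple frame [ 0.23 -1.43  7.05] tilt err 0.1 F in nipple frame [-4.2  2.1 11.2] M [-0.18  1.73  0.27] grip 55.0038743019104 0.28612810807337297 12.65
0.0013 -0.0007 0 0.001 0.0015 -0.0001;
```

>>> apply_moves --plan "0 0 0.001 0 0 0; 0 0 0.0009 0 0 0; 0 0 0 0 0 0; 0 0 0 0 0 0; 0 0 0 0 0 0; 0 0 0 0 0 0"

```text
time: 13.15
tcp_pos: [606.0, -198.4, 126.7]
eef_rot: [2.647, -0.181, 1.582]
contact_force: [-11.1, -1.8, 8.8]
opening: 0.287
grip_force: 55.0
```

```bash
python3 st.py 7 1; python3 st.py 7 1
```

```text
pose in nipple frame [ 0.2  -1.59  5.32] tilt err 0.12 F in nipple frame [-5.2  2.  13.2] M [-0.19  1.86  0.28] grip 55.00451445579529 0.2874840069380551 13.15
0.0014 -0.0008 -0.0017 0.0011 0.0017 -0.0002; 
pose in nipple frame [ 0.2  -1.59  5.32] tilt err 0.12 F in nipple frame [-5.2  2.  13.2] M [-0.19  1.86  0.28] grip 55.00451445579529 0.2874840069380551 13.15
0.0014 -0.0008 -0.0017 0.0011 0.0017 -0.0002;
```

The push is 16.6 N, which corresponds to about 6.5 mm of stroke, and the travel since seat contact (6.3 mm) agrees. The pull at the snap, the free play and then the seat contact also fit. Handing in.

```bash
python3 -c "
from plant import manip
print(manip.job_done())"
```

```text
the job is handed in; nothing more can be done
None
```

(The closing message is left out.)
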